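# Lock the bench shaker's platform with its pin

### The arm

A 6-joint arm with a two-finger parallel gripper is mounted at the origin on the work surface. World frame = base frame: x ahead of the robot, y to its left, z up, the work surface at z = 0. Lengths are in m, angles in rad, forces in N, time in s.
With the tool pointing down it reaches from about 0.35 to 0.775 m from the base axis. Payload 7.3 kg.
Tool frame: the origin (TCP) lies at the very end of the fingers, on their centre line; the grasp point (between the pads) lies 19 mm behind it; z points along the fingers, y is the line along which they close (so a half turn about z gives the same grasp; the last joint's range is limited). The gripper opens to 92 mm and grips with 3 to 60 N. Pads are 19 mm wide; open, the fingers measure 130 mm over their backs; the gripper's body (75 mm by 190 mm) begins 47 mm behind the grasp point.
Start: joints at [-1.393, 0.342, 1.524, -0, 1.275, -0.146], TCP at [0.167, -0.498, 0.227] pointing down, gripper open.
Joint ranges: [-2.53, 2.53], [-0.77, 2.02], [0.04, 2.7], [-1, 4.14], [0.28, 2.66], [-3.11, 3.11]. Speed limits (rad/s): [2.57, 2.57, 3.14, 3.14, 3.14, 3.14].

### API

Orientations are given as [roll, pitch, yaw] about the fixed x, y, z axes, in that order (R = Rz(yaw) Ry(pitch) Rx(roll)).
In Python, from cell import observe, read_camera, get_calibration, hand_in, search_frame gives the robot as it stands.
- The arm moves only by the tool step_arm, never from a script. Its argument "commands" is a list of rows, each an object with "translation": the shift along the tool's x, y, z in mm, a list of three; "roll": the turn about the tool's z in rad. In form: [{"translation": [x, y, z], "roll": roll}, ...]. A call has 1 to 20 rows; each row shifts and turns the commanded pose from where the row before left it, along the tool's axes as they then stand; what a row does not reach is not made up. A row lasts 1/12 s, in which the tool goes at most 41.7 mm and 7.16 degrees, less where a joint would pass 70% of its speed; a pose out of reach is approached as far as the arm can. A call is refused whole if a number of a shift passes 41.7 or a number of a turn 0.125, either way. A call with a gripper value outside its range is refused whole. "fingers" is the opening, from 0 (shut) to 1 (fully open), set as the call begins (left out, the last holds). The fingers move at their own pace and stop on an object; "grip_force" is the grip in N (left out, the last holds). Time passes only in rows, so rows that do not move let the fingers close. It gives the time, the measured TCP pose, the force, the opening and the grip force at its end, in the units of the state.
- observe(): the state, without advancing time (a new reading comes with each control period).
- read_camera(name): name is "side" or "top" or "wrist"; returns the picture (480x640x3 uint8, red, green, blue); there is no depth.
- get_calibration(name): a dict with "camera_matrix" (3x3 intrinsics, pixels), "world_from_camera" (4x4, takes a point from camera to world coordinates). Camera axes: x right, y up, looking along -z (the intrinsics and any distortion apply to the point x, -y, -z); pixel columns grow to the right and rows downward; lengths in m; the calibration is good to about 2 mm. A picture is of the moment at which its call begins: read the wrist's pose just before it. get_calibration takes no time and is no camera call; for the wrist camera it gives the pose at the moment of the call.
- hand_in(): hands the job in; it is judged then, once.
Trained networks look in the newest picture that a camera, given by its name, has taken for a name from the list of things; names that differ only in an ending like _2 or _b are one class to them, and where a whole thing is asked for, a point or a joint stands for the part that bears it (a point fixed in the world has none). Each returns a list of dicts, best first, with "confidence" (0 to 1); they miss things now and then, are a little off and sometimes report something else, mostly with a low value. They report only what shows in the picture. A call takes as long as a camera call.
- search_frame(camera, name): "at" ([x, y, z] in m, in world coordinates, good to about 4 mm: the middle of the surface that is visible of it).
The state is a dict: "time": time; "qpos": joint angles; "qvel": joint speeds; "joint_efforts": joint torques, N m; "tool_pos": TCP position; "tool_rot": TCP orientation; "contact_force": force on the tool from outside, world axes, zero at the start; "torque": the same for the moment, N m; "opening": finger opening in m; "grip_force": force on a finger pad.
Only numpy, scipy, OpenCV 4.12 (cv2) and the standard library are available. Lean on these libraries where they do the work, as an engineer would, in place of code of your own. Each camera call takes 0.05 s, during which the arm holds its last target. There are 200 camera calls.

### The job

Lock the shaker for loading: slide its platform across until the eye of its steel tongue is in line between the two ears of the lock bracket, then take the lock pin with the flat handle out of the accessory block, pass it down through the upper ear, the eye and the lower ear until it is fully home with its collar flat on the upper ear, and let go. Find the way in by feel, never pressing the pin against the machine with more than 25 N. Leave the other tools in the block, and everything else on the bench where it is.

Things in the scene. Friction and masses are not known exactly. Their poses are not given: they have to be found in the camera images.
- shaker: Bench reciprocating shaker, fixed: beige housing 230 (x) x 330 (y) x 85 mm high; on it an aluminium platform with two white microplates. Origin: centre of its underside, on the bench. x points from its front (control panel and lock bracket side, towards the robot) to its rear, y is the direction in which the platform slides, z up.
- lock_place (a point): Middle of the lock bracket's adjusting slots, at the upper ear's top: shaker frame x -148, y 0, z 113 mm. The steel bracket's two level ears, 6 mm thick, 44 mm wide (y), tops at z 113 and 93 mm, have 11.5 mm vertical bores in line at the middle of their width. Bolted through slots, the bracket stands up to 12 mm to either side (along y) of this point: to be felt or seen. It does not shift in use.
- lock_web (a point): Point on the outer end of the bracket, shaker frame x -176, y 0, z 110 mm (y of the middle of the slots, as above). The bracket is a C open towards the machine: here an upright 6 mm web joins the ears, which run from here back to x -128 mm (upper) and to the housing (lower). The bores' axis is 28 mm in from here.
- platform (a joint): Travel of the platform along the shaker's y axis, in m: 0 when the eye of the tongue is at the shaker's y = 0; it starts 0.035 to 0.065 out to the +y side and runs from -0.020 to 0.075. It stays where it is left; moving it takes roughly 4 N, plus a little for speed. It is to end where the bracket's bores are, within about 12 mm of 0.
- eye (a point): Centre of the eye, at the upper face of the platform's lock tongue: a steel plate 8 mm thick (z 96 to 104 mm in the shaker's frame, 3 mm clear of either ear) and 30 mm wide (y) that sticks out of the platform's front edge to x = -165 mm, with a vertical 13 mm hole. Moves with the platform.
- clamp_knob (a point): Middle of the black clamp knob on the platform's front rail, on the +y side of the tongue: an upright cylinder 22 mm in diameter, 26 mm high (z 120 to 146 mm in the shaker's frame), fast to the platform, free on its y sides; a good hold for sliding the platform. The rail is 116 mm high. Four such knobs stand at x +-115, y +-72 mm on the platform.
- lock_pin: Lock pin, about 70 g, standing nose down in the block, collar on its top: steel shank 10 mm in diameter, 40 mm long, the last 2.5 mm tapered to a flat 8 mm nose; collar 20 mm in diameter (z 40 to 44 mm); flat black handle 24 (x) x 12 (y) mm, z 44 to 72 mm, faces along the block's length. Origin: centre of the nose's end; z up to the handle. Fully home, it is 73 mm above the bench.
- block: Grey accessory block, fixed to the bench, 150 (x) x 60 (y) x 50 mm high, with three vertical 12 mm holes 45 mm deep in a row along its x axis at x = -45, 0, 45 mm; the lock pin, the hex key and the screwdriver stand in them in any order. Origin: centre of its underside.
- hex_key: T-handled hex key standing in the block, crossbar 62 mm long at 28 to 40 mm above the block and parallel to the block's y axis. To be left in the block. Origin: lower end of its shank, 40 mm below the block's top.
- driver: Screwdriver with a black handle up to 26 mm in diameter, 66 mm high above the block, standing in it. To be left in the block. Origin: lower end of its shank, 40 mm below the block's top.
- dropper_a: White dropper bottle with a yellow cap, 32 mm in diameter, 78 mm high. Origin at the centre of its underside. Leave alone.
- dropper_b: White dropper bottle with a grey cap, 32 mm in diameter, 78 mm high. Origin at the centre of its underside. Leave alone.
- slide_box: Open red cardboard box of glass slides, 82 x 58 x 30 mm. Origin at the centre of its underside. Leave alone.
- tube_rack: White rack of capped blood tubes, 100 (x) x 210 (y) mm, 100 mm high. Origin at the centre of its underside. Leave alone.
- reagent_jar: Lidded jar, 56 mm in diameter, 75 mm high. Origin at the centre of its underside. Leave alone.
- specimen_cup: Open white specimen cup, 54 mm in diameter, 60 mm high. Origin at the centre of its underside. Leave alone.

How it is judged:
By the outcome, as a careful person would: the job done as asked, in the order asked, and still so for the second after the job is handed in, with the robot touching nothing.
It also fails if it takes over 69 s, if anything falls off the work surface, if the arm or the gripper's body presses on something with over 40 N, if the wrist force passes 120 N, or if a joint passes its speed limit or range.

## Working session

There is one attempt and no reset: what is moved stays moved. The work goes in short steps, Python scripts to look and compute and a tool call to move; the robot and the scene stay as the last step left them, time stands still between calls to the robot, and variables do not carry over. Pictures are saved under pics/ and viewed, at most 10 in all, crops included, and the job is handed in when it is done.

Besides the shell and the picture viewer there is one more tool, called after "Call:" as name(argument=value, ...) on one line, values as JSON. step_arm: Moves the arm, as the interface text tells. Its arguments: {"type":"object","properties":{"commands":{"type":"array"},"fingers":{"type":"number"},"grip_force":{"type":"number"}},"required":["commands"]}

```bash
ls; mkdir -p pics; cat > h.py <<'E'
import numpy as np, cv2
from cell import *
def proj(name,P):
    c=get_calibration(name);T=np.linalg.inv(np.array(c["world_from_camera"]));K=np.array(c["camera_matrix"])
    p=(T[:3,:3]@np.atleast_2d(P).T).T+T[:3,3]; q=p*[1,-1,-1]; q=(K@q.T).T; return q[:,:2]/q[:,2:]
def ray(name,uv,z):
    c=get_calibration(name);T=np.array(c["world_from_camera"]);K=np.array(c["camera_matrix"])
    d=np.linalg.inv(K)@[uv[0],uv[1],1]; d=T[:3,:3]@(d*[1,-1,-1]); o=T[:3,3]; return o+d*(z-o[2])/d[2]
def snap(name,f):
    im=read_camera(name); cv2.imwrite(f"pics/{f}.png",im[:,:,::-1]); return im
E
python3 - <<'E'
from h import *
a=snap("top","top1");b=snap("side","side1")
for n in ["shaker","lock_web","platform","eye","clamp_knob","lock_pin","block","hex_key","driver","tube_rack"]:
    for c in ["top","side"]:
        try: print(n,c,[(np.round(d["at"],4).tolist(),round(d["confidence"],2)) for d in search_frame(c,n)[:4]])
        except Exception as e: print(n,c,e)
for c in ["top","side"]: print(c,get_calibration(c))
print(observe())
E
```

```text
pics
shaker top [([0.6398, -0.0368, 0.1037], 0.69)]
shaker side [([0.6419, 0.0276, 0.1069], 0.96)]
lock_web top [([0.6349, -0.0391, 0.1038], 0.84)]
lock_web side [([0.6369, 0.029, 0.1032], 0.93)]
platform top [([0.6462, -0.0072, 0.1144], 0.64)]
platform side [([0.6464, 0.0281, 0.1131], 0.69)]
eye top [([0.6465, -0.0066, 0.1115], 0.68)]
eye side [([0.6471, 0.029, 0.1131], 0.77)]
clamp_knob top [([0.6454, -0.0058, 0.1094], 0.6)]
clamp_knob side [([0.6499, 0.0256, 0.1116], 0.71), ([0.4775, 0.3555, 0.0835], 0.21)]
lock_pin top [([0.4732, 0.3506, 0.0826], 0.56)]
lock_pin side [([0.519, 0.3574, 0.0966], 0.69), ([0.4309, 0.3488, 0.0734], 0.68)]
block top []
block side [([0.4754, 0.3711, 0.0503], 0.73)]
hex_key top [([0.6488, -0.0082, 0.1085], 0.56)]
hex_key side [([0.4793, 0.3503, 0.0828], 0.59)]
driver top [([0.5195, 0.3433, 0.1147], 0.6), ([0.6424, -0.0372, 0.1042], 0.56)]
driver side [([0.5216, 0.3565, 0.1009], 0.81)]
tube_rack top [([0.5918, -0.4221, 0.0565], 0.9)]
tube_rack side [([0.5952, -0.3837, 0.0607], 0.95)]
top {'camera_matrix': array([[557.77179246,   0.        , 320.17478129],
[... 916 characters left out ...]
ime': 1.1, 'qpos': array([-1.39299942e+00,  3.42008693e-01,  1.52408893e+00,  5.13954481e-08,
        1.27536655e+00, -1.46010719e-01]), 'qvel': array([ 3.82106811e-04,  2.19298660e-05,  1.95617706e-03, -1.98075192e-03,
        1.04391576e-03, -4.78255457e-04]), 'joint_efforts': array([ 2.04336873e-03, -4.31138027e+01, -2.44476950e+01,  7.20159709e-02,
        4.82476107e-02,  5.14715737e-07]), 'tool_pos': array([ 0.16706575, -0.49774537,  0.22673986]), 'tool_rot': array([3.14146554e+00, 1.86432319e-05, 3.23807607e-01]), 'contact_force': array([ 0.28175398,  0.32296838, -0.02036895]), 'torque': array([-0.03585677,  0.00925506, -0.04714868]), 'grip_force': 0.0, 'opening': 0.09136635576093206}
```

View pics/top1.png

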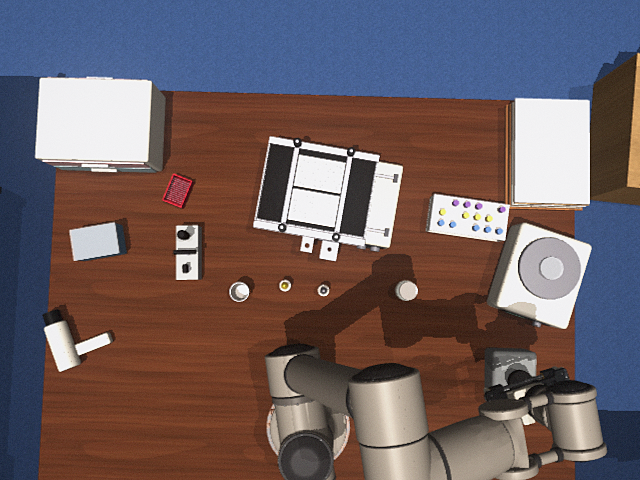

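View pics/side1.png

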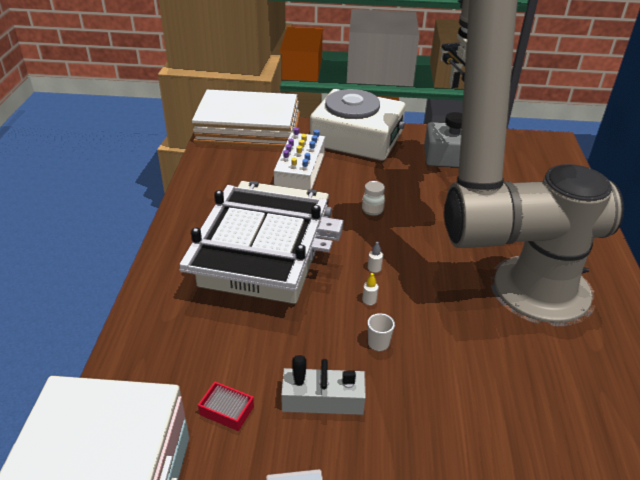

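The top view shows the shaker turned by about 10°. The platform is out to the left (+y), with the tongue at about (307,244) and the bracket at about (329,249). The pin is in the block's nearest hole (186,267), with the hex key in the middle and the driver at the far end. Next I'll view enlarged crops.

```bash
python3 - <<'E'
import cv2
a=cv2.imread("pics/top1.png");b=cv2.imread("pics/side1.png")
A=cv2.resize(a[130:270,250:410],None,fx=5,fy=5,interpolation=cv2.INTER_CUBIC)[:600]
A=cv2.resize(a[130:270,240:410],(680,560),interpolation=cv2.INTER_CUBIC)
cv2.imwrite("pics/c1.png",A)
B=cv2.resize(a[220:285,165:215],(400,520),interpolation=cv2.INTER_CUBIC)
C=cv2.resize(b[345:425,270:375],(400,305),interpolation=cv2.INTER_CUBIC)
C=cv2.copyMakeBorder(C,0,215,0,0,cv2.BORDER_CONSTANT)
cv2.imwrite("pics/c2.png",cv2.hconcat([B,C]))
E
```

```text
(no output)
```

View pics/c1.png

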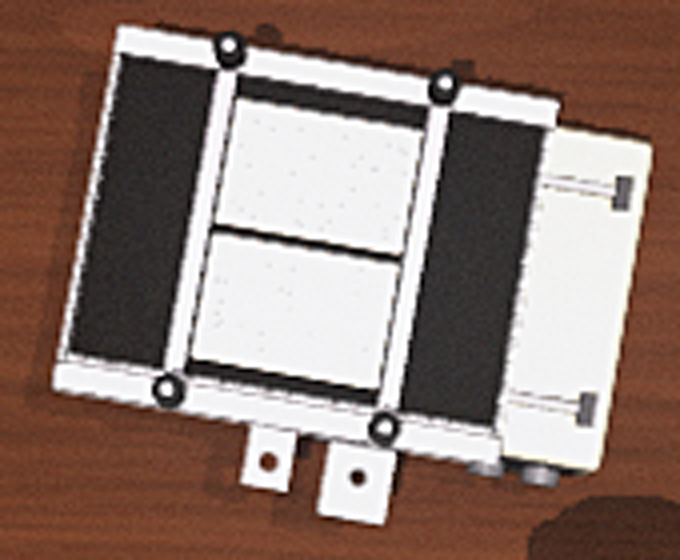

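View pics/c2.png

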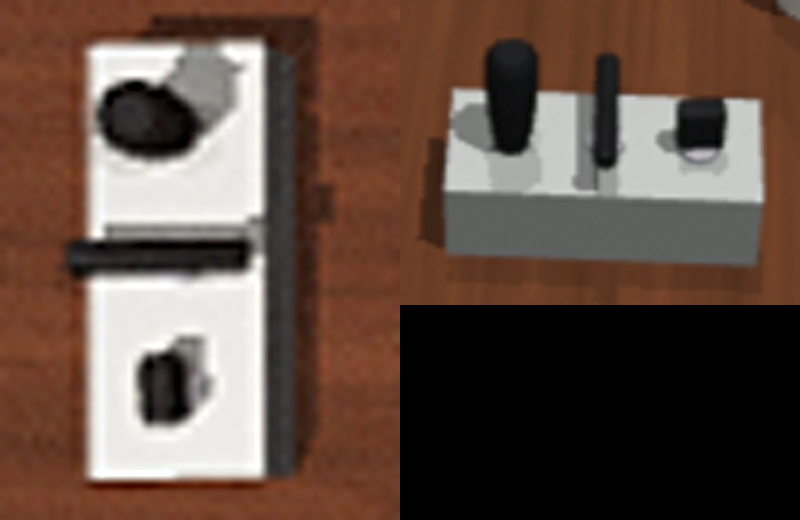

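Top-frame pixels from the crops: bore about (328.9,248.9), eye (306.6,245.1). The knobs are at (281.9,226.6), (297.1,140.9), (350.4,150.9) and (335.6,236.6). The pin handle is the flat piece at the near end of the block.

```bash
cat >> h.py <<'E'
def go(target,yaw):
    """tool-frame delta (mm) after turning to yaw, and roll needed"""
    s=observe();p=np.array(s["tool_pos"]);y0=s["tool_rot"][2]
    d=np.array(target)-p;c,sn=np.cos(yaw),np.sin(yaw)
    dy=(yaw-y0+np.pi/2)%np.pi-np.pi/2
    c,sn=np.cos(y0+dy),np.sin(y0+dy)
    return "roll",round(-dy,4),"trans",np.round([1000*(c*d[0]+sn*d[1]),1000*(sn*d[0]-c*d[1]),-1000*d[2]],1)
E
python3 - <<'E'
from h import *
K=[ray("top",u,.146) for u in [(281.9,226.6),(297.1,140.9),(350.4,150.9),(335.6,236.6)]]
K=np.array(K)[:,:2];print("knobs",K.round(4))
M=np.array([[-115,72],[115,72],[115,-72],[-115,-72]])/1000
# fit platform pose
a=M-M.mean(0);b=K-K.mean(0);th=np.arctan2((a[:,0]*b[:,1]-a[:,1]*b[:,0]).sum(),(a*b).sum())
R=np.array([[np.cos(th),-np.sin(th)],[np.sin(th),np.cos(th)]]);print("yaw",th,"res",(b-a@R.T).round(4).tolist())
c=K.mean(0);print("plat c",c)
w=lambda p:c+R@p
print("knob",w(M[0]),"eye pred",w(np.array([-.148,0])))
e=ray("top",(306.6,245.1),.104)[:2];o=ray("top",(328.9,248.9),.113)[:2]
print("eye",e,"bore",o,"in platform frame",R.T@(e-c),R.T@(o-c))
cs=[ray("top",(165+u/8-.4,220+v/8-.4),.05)[:2] for u,v in [(88,42),(266,40),(266,480),(88,480)]]
cs=np.array(cs);print(cs.round(4).tolist(),cs.mean(0))
d=(cs[0]+cs[1]-cs[2]-cs[3])/2; bth=np.arctan2(d[1],d[0]);print("blockyaw",bth,np.hypot(*d))
print("pin by hole",cs.mean(0)-.045*d/np.hypot(*d),"handle",ray("top",(165+163/8-.4,220+387/8-.4),.078))
print(go([*w(M[0]),.20],th))
E
```

```text
knobs [[ 0.5472  0.0785]
 [ 0.7745  0.046 ]
 [ 0.752  -0.0948]
 [ 0.5251 -0.062 ]]
yaw -0.1468577976353508 res [[0.0007, -0.0015], [0.0005, -0.0003], [-0.0009, 0.0013], [-0.0003, 0.0005]]
plat c [ 0.64969988 -0.00807865]
knob [0.54647357 0.07997433] eye pred [0.50329299 0.01357826]
eye [0.50324297 0.0137207 ] bore [ 0.49430557 -0.04602696] in platform frame [-1.48070331e-01  1.33589164e-04] [-0.14816862 -0.06027874]
[[0.5523, 0.3801], [0.5547, 0.3185], [0.4025, 0.312], [0.4007, 0.3733]] [0.47755044 0.34596705]
blockyaw 0.04398274750116397 0.15202648882966985
pin by hole [0.43259396 0.34398847] handle [0.43316198 0.34216436 0.078     ]
('roll', np.float64(0.4707), 'trans', array([ 290.8, -627. ,   26.7]))
```

Call:
step_arm(commands=[{"translation": [0, 0, 0], "roll": 0.1177}, {"translation": [0, 0, 0], "roll": 0.1177}, {"translation": [0, 0, 0], "roll": 0.1177}, {"translation": [0, 0, 0], "roll": 0.1176}, {"translation": [15, -32, 0], "roll": 0}, {"translation": [15, -32, 0], "roll": 0}, {"translation": [15, -32, 0], "roll": 0}, {"translation": [15, -32, 0], "roll": 0}, {"translation": [15, -32, 0], "roll": 0}, {"translation": [15, -32, 0], "roll": 0}, {"translation": [15, -32, 0], "roll": 0}, {"translation": [15, -32, 0], "roll": 0}, {"translation": [15, -32, 0], "roll": 0}, {"translation": [15, -32, 0], "roll": 0}, {"translation": [15, -32, 0], "roll": 0}, {"translation": [15, -32, 0], "roll": 0}, {"translation": [15, -32, 0], "roll": 0}, {"translation": [15, -32, 0], "roll": 0}, {"translation": [15, -32, 0], "roll": 0}, {"translation": [15, -32, 0], "roll": 0}], fingers=1)

```text
time: 2.77
tool_pos: [0.4801, -0.0246, 0.2269]
tool_rot: [3.141, -0.001, -0.147]
contact_force: [0.6, -0.2, -1.3]
opening: 0.0914
grip_force: 0.0
```

```bash
python3 - <<'E'
from h import *
print(go([.5465,.0800,.20],-.1469), observe()["time"])
E
```

```text
('roll', np.float64(0.0002), 'trans', array([  50.3, -113.2,   26.9])) 2.7667
```

Call:
step_arm(commands=[{"translation": [12, -28, 0], "roll": 0}, {"translation": [12, -28, 0], "roll": 0}, {"translation": [12, -28, 0], "roll": 0}, {"translation": [0, 0, 0], "roll": 0}, {"translation": [0, 0, 0], "roll": 0}, {"translation": [0, 0, 0], "roll": 0}])

```text
time: 3.27
tool_pos: [0.5269, 0.0512, 0.2265]
tool_rot: [3.141, 0.001, -0.146]
contact_force: [-0.3, -0.3, -0.3]
opening: 0.0921
grip_force: 0.0
```

```bash
python3 - <<'E'
from h import *
print(go([.5465,.0800,.20],-.1469), observe()["time"])
snap("wrist","w1")
print(get_calibration("wrist"))
for P in [(.5465,.08,.146),(.5033,.0136,.104),(.4943,-.046,.113)]: print(proj("wrist",P))
E
```

```text
('roll', np.float64(0.0004), 'trans', array([ 15.2, -31.4,  26.5])) 3.2667
{'camera_matrix': array([[367.52800788,   0.        , 314.78078808],
       [  0.        , 367.52800788, 239.89591367],
       [  0.        ,   0.        ,   1.        ]]), 'world_from_camera': array([[-1.47634118e-01,  9.51608551e-01,  2.69527982e-01,
         5.99021527e-01],
       [-9.89042036e-01, -1.42082636e-01, -4.01045470e-02,
         3.94817182e-02],
       [ 1.31416357e-04, -2.72495303e-01,  9.62157104e-01,
         3.85702415e-01],
       [ 0.00000000e+00,  0.00000000e+00,  0.00000000e+00,
         1.00000000e+00]])}
[[266.52753562 225.60584121]]
[[364.09807971 253.12762342]]
[[442.7203298  256.78689182]]
```

View pics/w1.png

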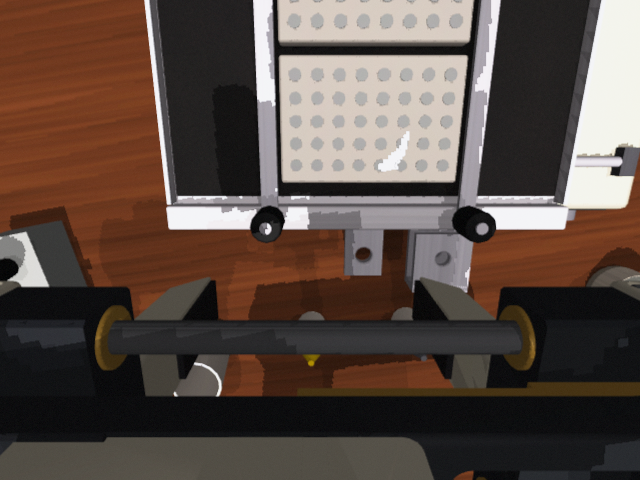

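The wrist view shows the eye at about (364,255), the bore at (443,258) and the knob at (266,225). All three are within 2 px of prediction. I'll measure the bore and eye precisely.

```bash
python3 - <<'E'
from h import *
im=cv2.imread("pics/w1.png"); hsv=cv2.cvtColor(im,cv2.COLOR_BGR2GRAY).astype(int)
th=-.1469;R=np.array([[np.cos(th),-np.sin(th)],[np.sin(th),np.cos(th)]])
o=[]
for (u,v),z in [((364,255),.104),((443,258),.113)]:
    g=hsv[v-13:v+14,u-13:u+14]; bg=np.median(g); m=((g<bg-18)).astype(np.uint8)
    n,l,s,c=cv2.connectedComponentsWithStats(m)
    k=l[13,13] or 1; px=c[k]+[u-13,v-13]; P=ray("wrist",px,z); o.append(P[:2]); print(px,s[k],bg,P)
print(R.T@(o[1]-o[0]))
E
```

```text
[363.18695652 254.53043478] [  4   5  18  17 230] 124.0 [0.50222817 0.01445838 0.104     ]
[442.59223301 258.35436893] [  5   6  17  16 206] 130.0 [ 0.49301952 -0.04583139  0.113     ]
[-0.00028472 -0.06098831]
```

Call:
step_arm(commands=[{"translation": [6, -14, 10], "roll": 0}, {"translation": [6, -14, 20], "roll": 0}, {"translation": [4, -2, 20], "roll": 0}, {"translation": [0, 0, 20], "roll": 0}, {"translation": [0, 0, 18], "roll": 0}, {"translation": [0, 0, 15], "roll": 0}, {"translation": [0, 0, 0], "roll": 0}, {"translation": [0, 0, 0], "roll": 0}])

```text
time: 3.98
tool_pos: [0.5471, 0.0777, 0.1237]
tool_rot: [3.141, 0.001, -0.148]
contact_force: [-0.1, 0.3, -0.0]
opening: 0.0919
grip_force: 0.0
```

```bash
python3 - <<'E'
from h import *
print(go([.5465,.0800,.124],-.1469), observe()["time"])
E
```

```text
('roll', np.float64(-0.0015), 'trans', array([-0.9, -2.2, -0.3])) 3.9833
```

Call:
step_arm(commands=[{"translation": [0, -2, 0], "roll": 0}, {"translation": [0, 0, 0], "roll": 0}, {"translation": [0, 0, 0], "roll": 0}, {"translation": [0, 0, 0], "roll": 0}, {"translation": [0, 0, 0], "roll": 0}, {"translation": [0, 0, 0], "roll": 0}, {"translation": [0, 0, 0], "roll": 0}, {"translation": [0, 0, 0], "roll": 0}], fingers=0, grip_force=20)

```text
time: 4.65
tool_pos: [0.5478, 0.0808, 0.1237]
tool_rot: [3.142, -0.0, -0.147]
contact_force: [0.4, -0.3, 0.5]
opening: 0.0431
grip_force: 0.0
```

```bash
python3 - <<'E'
from h import *
s=observe();print(go([.5369,.0205,.124],-.1469), s["time"],s["opening"],s["grip_force"],s["contact_force"])
snap("wrist","w2")
E
```

```text
('roll', np.float64(0.0), 'trans', array([-2. , 61.2, -0.3])) 4.65 0.043131727142458054 0.0 [ 0.37695518 -0.3466267   0.54853153]
```

Call:
step_arm(commands=[{"translation": [0, 0, 0], "roll": 0}, {"translation": [0, 0, 0], "roll": 0}, {"translation": [0, 0, 0], "roll": 0}, {"translation": [0, 0, 0], "roll": 0}, {"translation": [0, 0, 0], "roll": 0}, {"translation": [0, 0, 0], "roll": 0}])

```text
time: 5.2
tool_pos: [0.5479, 0.0809, 0.1237]
tool_rot: [-3.141, 0.0, -0.147]
contact_force: [0.2, 1.9, -1.1]
opening: 0.021
grip_force: 20.0
```

```bash
python3 - <<'E'
from h import *
s=observe();print(go([.5369,.0205,.124],-.1469), s["time"],s["opening"],s["grip_force"],s["contact_force"])
im=snap("wrist","w2").astype(int); bgr=cv2.cvtColor(im.astype(np.uint8),cv2.COLOR_RGB2GRAY).astype(int)
th=-.1469;R=np.array([[np.cos(th),-np.sin(th)],[np.sin(th),np.cos(th)]])
o=[]
for P0 in [(.5022,.0145,.104),(.4937,-.0459,.113)]:
    u,v=proj("wrist",P0)[0].round().astype(int); print(u,v)
    g=bgr[v-20:v+21,u-20:u+21]; m=(g<np.median(g)-18).astype(np.uint8)
    n,l,s,c=cv2.connectedComponentsWithStats(m)
    for k in range(1,n):
        if s[k][4]>60:
            px=c[k]+[u-20,v-20]; P=ray("wrist",px,P0[2]); print(px,s[k],P)
E
```

```text
('roll', np.float64(0.0), 'trans', array([-2. , 61.4, -0.3])) 5.2 0.021018534405007172 19.99990403652191 [ 0.20658379  1.91315067 -1.05749751]
446 341
568 350
```

Call:
step_arm(commands=[{"translation": [0, 4, 0], "roll": 0}, {"translation": [0, 6, 0], "roll": 0}, {"translation": [0, 7, 0], "roll": 0}, {"translation": [0, 7, 0], "roll": 0}, {"translation": [0, 7, 0], "roll": 0}, {"translation": [0, 7, 0], "roll": 0}, {"translation": [0, 7, 0], "roll": 0}, {"translation": [0, 7, 0], "roll": 0}, {"translation": [0, 5, 0], "roll": 0}, {"translation": [0, 4, 0], "roll": 0}, {"translation": [0, 0, 0], "roll": 0}, {"translation": [0, 0, 0], "roll": 0}, {"translation": [0, 0, 0], "roll": 0}, {"translation": [0, 0, 0], "roll": 0}])

```text
time: 6.42
tool_pos: [0.5388, 0.0199, 0.1237]
tool_rot: [3.14, 0.0, -0.147]
contact_force: [0.2, -2.9, -1.9]
opening: 0.0214
grip_force: 20.0
```

```bash
python3 - <<'E'
from h import *
s=observe();print(go([.5369,.0205,.124],-.1469), s["time"],s["tool_pos"],s["opening"],s["grip_force"],s["contact_force"])
E
```

```text
('roll', np.float64(0.0001), 'trans', array([-2. , -0.4, -0.3])) 6.4167 [0.5388016  0.01985823 0.12365734] 0.021351382688544977 19.99986380338669 [ 0.21164097 -2.85715168 -1.8858826 ]
```

Call:
step_arm(commands=[{"translation": [0, 0, 0], "roll": 0}, {"translation": [0, 0, 0], "roll": 0}, {"translation": [0, 0, 0], "roll": 0}, {"translation": [0, 0, 0], "roll": 0}, {"translation": [0, 0, -10], "roll": 0}, {"translation": [0, 0, -20], "roll": 0}, {"translation": [0, 0, -30], "roll": 0}, {"translation": [-6, -10, -25], "roll": 0}, {"translation": [-6, -10, -18], "roll": 0}, {"translation": [-4, -9, 0], "roll": 0}, {"translation": [0, 0, 0], "roll": 0}, {"translation": [0, 0, 0], "roll": 0}, {"translation": [0, 0, 0], "roll": 0}, {"translation": [0, 0, 0], "roll": 0}], fingers=1)

```text
time: 7.58
tool_pos: [0.5269, 0.051, 0.2255]
tool_rot: [3.141, 0.002, -0.147]
contact_force: [0.2, -0.7, 0.7]
opening: 0.0919
grip_force: 0.0
```

```bash
python3 - <<'E'
from h import *
s=observe();print(s["time"],s["tool_pos"],s["tool_rot"])
b=snap("wrist","w3"); t=snap("top","top3")
def match(a,b,c,r,rng):
    T=a[c[1]-r:c[1]+r+1,c[0]-r:c[0]+r+1]; x0,y0,x1,y1=rng
    S=cv2.matchTemplate(b[y0:y1,x0:x1],T,cv2.TM_CCOEFF_NORMED);_,v,_,(x,y)=cv2.minMaxLoc(S)
    def sub(l,c,r): return .5*(l-r)/(l-2*c+r)
    sx=sub(S[y,x-1],S[y,x],S[y,x+1]) if 0<x<S.shape[1]-1 else 0; sy=sub(S[y-1,x],S[y,x],S[y+1,x]) if 0<y<S.shape[0]-1 else 0
    return np.array([x+sx+x0+r,y+sy+y0+r]),round(v,3)
a=cv2.cvtColor(cv2.imread("pics/w1.png"),cv2.COLOR_BGR2RGB)
print("bore",match(a,b,(443,258),10,(415,230,475,290)))
t1=cv2.cvtColor(cv2.imread("pics/top1.png"),cv2.COLOR_BGR2RGB)
th=-.1469;R=np.array([[np.cos(th),-np.sin(th)],[np.sin(th),np.cos(th)]])
for k,c in dict(fp=(282,227),rp=(297,142),rm=(350,151),fm=(336,237)).items():
    m,v=match(t1,t,c,6,(c[0]-10,c[1]-15,c[0]+45,c[1]+20)); d=R.T@(ray("top",m,.146)-ray("top",c,.146))[:2]; print(k,m,v,d)
h=cv2.resize(b[180:300,220:540],(800,300),interpolation=cv2.INTER_CUBIC); h2=cv2.resize(t[210:270,270:430],(800,300),interpolation=cv2.INTER_CUBIC)
cv2.imwrite("pics/c3.png",cv2.vconcat([h,h2])[:,:,::-1])
E
```

```text
7.5833 [0.52694548 0.05104328 0.22552154] [ 3.14107578e+00  2.25535011e-03 -1.47214819e-01]
bore (array([443.12833, 258.08746], dtype=float32), 0.948)
fp [318.02127 224.1771 ] 0.312 [ 0.02367411 -0.09107299]
rp [320.07727 145.9825 ] 0.966 [ 0.00018972 -0.06161697]
rm [373.08542 155.00204] 0.984 [ 0.00014181 -0.06155321]
fm [359.30725 241.04984] 0.768 [ 0.00019508 -0.0615237 ]
```

View pics/c3.png

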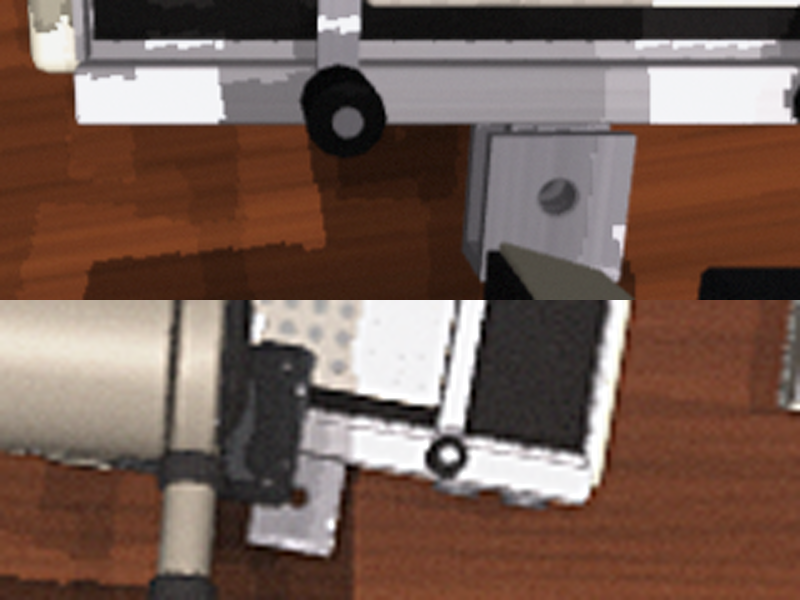

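Knob tracking in the top view gives a shift of 61.6 mm, where 60.4 to 61.0 mm was needed. The bore in the wrist view is at (443,258), seen obliquely. I'll look down it from straight above.

Call:
step_arm(commands=[{"translation": [-5, 16, 0], "roll": 0}, {"translation": [-5, 20, 0], "roll": 0}, {"translation": [-5, 20, 0], "roll": 0}, {"translation": [-5, 20, 0], "roll": 0}, {"translation": [-5, 20, 0], "roll": 0}, {"translation": [0, 0, 0], "roll": 0}, {"translation": [0, 0, 0], "roll": 0}, {"translation": [0, 0, 0], "roll": 0}, {"translation": [0, 0, 0], "roll": 0}])

```text
time: 8.43
tool_pos: [0.4888, -0.0393, 0.2265]
tool_rot: [-3.141, 0.0, -0.146]
contact_force: [0.1, -1.3, -0.7]
opening: 0.0913
grip_force: 0.0
```

```bash
python3 - <<'E'
from h import *
s=observe();print(s["time"],s["tool_pos"],s["tool_rot"])
b=snap("wrist","w4")
print(proj("wrist",[(.4937,-.0459,z) for z in (.113,.107,.104,.096,.093,.087)]))
u,v=proj("wrist",(.4937,-.0459,.113))[0].round().astype(int)
print(u,v)
x0=max(u-30,0);y0=max(v-22,0)
h=cv2.resize(b[y0:v+23,x0:u+31],None,fx=12,fy=12,interpolation=cv2.INTER_CUBIC)
cv2.imwrite("pics/c4.png",cv2.convertScaleAbs(h,alpha=1.3)[:,:,::-1]);print(x0,y0,h.shape)
E
```

```text
8.4333 [ 0.48881166 -0.03929838  0.22654117] [-3.14139933e+00  1.31676148e-04 -1.46386687e-01]
[[321.93849053 227.35461841]
 [321.79801841 225.51204929]
 [321.7298848  224.61834247]
 [321.55467018 222.32005688]
 [321.49128376 221.48861878]
 [321.36810265 219.87285531]]
322 227
292 205 (540, 732, 3)
```

View pics/c4.png

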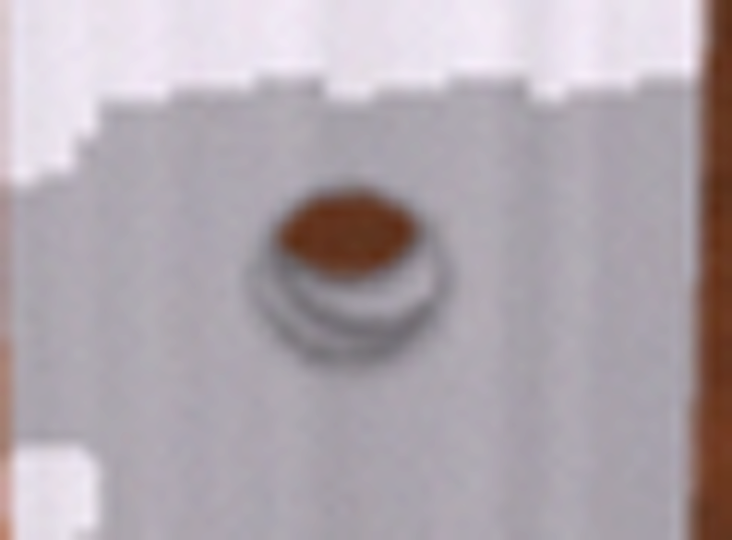

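The bore is at pixel (321,228). The lower bore shows brown through it, with a bright crescent to the right. The camera tilts back, so I need to go about 62 mm further towards the robot for a vertical view.

Call:
step_arm(commands=[{"translation": [-15, 2, 0], "roll": 0}, {"translation": [-24, 2, 0], "roll": 0}, {"translation": [-23, 1, 0], "roll": 0}, {"translation": [0, 0, 0], "roll": 0}, {"translation": [0, 0, 0], "roll": 0}, {"translation": [0, 0, 0], "roll": 0}, {"translation": [0, 0, 0], "roll": 0}])

```text
time: 9.07
tool_pos: [0.4275, -0.0357, 0.2268]
tool_rot: [3.141, -0.001, -0.146]
contact_force: [-0.8, 0.1, -0.4]
opening: 0.0921
grip_force: 0.0
```

```bash
python3 - <<'E'
from h import *
s=observe();print(s["time"],s["tool_pos"],s["tool_rot"])
b=snap("wrist","w5")
print(proj("wrist",[(.4937,-.0459,z) for z in (.113,.107,.104,.096,.093,.087)]))
u,v=proj("wrist",(.4937,-.0459,.113))[0].round().astype(int)
x0=max(u-20,0);y0=max(v-15,0)
h=cv2.resize(b[y0:v+16,x0:u+21],None,fx=18,fy=18,interpolation=cv2.INTER_CUBIC)
cv2.imwrite("pics/c5.png",cv2.convertScaleAbs(h,alpha=1.3)[:,:,::-1]);print(x0,y0,h.shape)
E
```

```text
9.0667 [ 0.42747145 -0.03566576  0.22681207] [ 3.14144847e+00 -8.66781400e-04 -1.46360793e-01]
[[314.6232478  144.52564931]
 [314.62888211 144.34706143]
 [314.63160982 144.26060252]
 [314.63860919 144.03874656]
 [314.64113591 143.95865838]
 [314.64603798 143.80327978]]
295 130 (558, 738, 3)
```

View pics/c5.png

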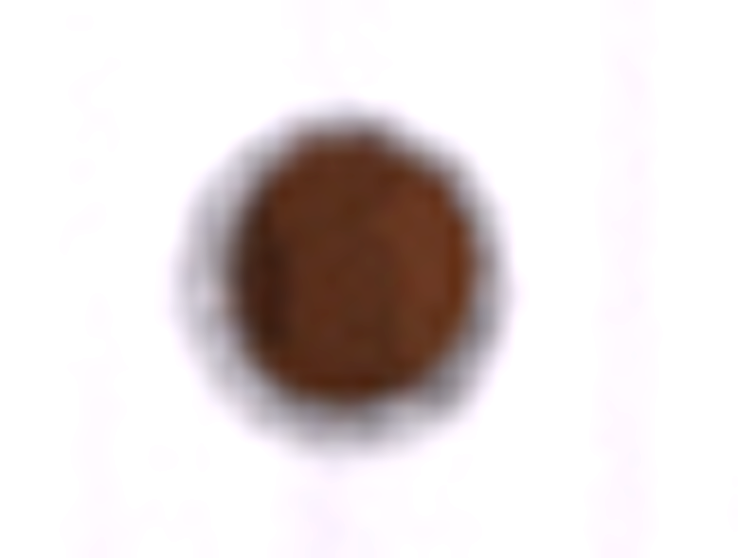

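Looking straight down, the upper bore is centred at crop (345,278). The see-through opening runs from x 235 to 470, so its left side is cut off by the tongue. The eye sits about 1.5–2 mm too far towards −y. I'll regrip the knob and correct by about 1.5 mm.

Call:
step_arm(commands=[{"translation": [18, -12, 0], "roll": 0}, {"translation": [28, -20, 0], "roll": 0}, {"translation": [28, -20, 0], "roll": 0}, {"translation": [28, -19, 10], "roll": 0}, {"translation": [0, 0, 20], "roll": 0}, {"translation": [0, 0, 25], "roll": 0}, {"translation": [0, 0, 25], "roll": 0}, {"translation": [0, 0, 15], "roll": 0}, {"translation": [0, 0, 8], "roll": 0}, {"translation": [0, 0, 0], "roll": 0}, {"translation": [0, 0, 0], "roll": 0}, {"translation": [0, 0, 0], "roll": 0}], fingers=0.45)

```text
time: 10.12
tool_pos: [0.5388, 0.0195, 0.1248]
tool_rot: [3.142, -0.002, -0.147]
contact_force: [0.8, -0.4, 0.5]
opening: 0.041
grip_force: 0.0
```

Call:
step_arm(commands=[{"translation": [0, 0, 0], "roll": 0}, {"translation": [0, 0, 0], "roll": 0}, {"translation": [0, 0, 0], "roll": 0}, {"translation": [0, 0, 0], "roll": 0}, {"translation": [0, 0, 0], "roll": 0}, {"translation": [0, 0, 0], "roll": 0}, {"translation": [0, 0, 0], "roll": 0}], fingers=0)

```text
time: 10.7
tool_pos: [0.5381, 0.0196, 0.1243]
tool_rot: [-3.141, -0.001, -0.147]
contact_force: [-0.8, 0.9, 5.8]
opening: 0.0216
grip_force: 20.0
```

```bash
python3 - <<'E'
from h import *
s=observe();print(go([.5388,.0199,.124],-.1469), s["time"],s["tool_pos"],s["opening"],s["grip_force"],s["contact_force"])
E
```

```text
('roll', np.float64(0.0), 'trans', array([ 0.6, -0.4,  0.3])) 10.7 [0.53810833 0.01964677 0.12431005] 0.021557803461678772 20.0007426738739 [-0.76023589  0.90844056  5.84273705]
```

Call:
step_arm(commands=[{"translation": [0, -0.9, 0], "roll": 0}, {"translation": [0, -0.9, 0], "roll": 0}, {"translation": [0, 0, 0], "roll": 0}, {"translation": [0, 0, 0], "roll": 0}, {"translation": [0, 0, 0], "roll": 0}, {"translation": [0, 0, 0], "roll": 0}])

```text
time: 11.2
tool_pos: [0.5383, 0.0207, 0.1243]
tool_rot: [3.141, -0.001, -0.147]
contact_force: [-1.3, -2.3, 6.4]
opening: 0.0214
grip_force: 20.0
```

Call:
step_arm(commands=[{"translation": [0, 0, 0], "roll": 0}, {"translation": [0, 0, 0], "roll": 0}, {"translation": [0, 0, 0], "roll": 0}, {"translation": [0, 0, -10], "roll": 0}, {"translation": [0, 0, -20], "roll": 0}, {"translation": [0, 0, -25], "roll": 0}, {"translation": [-10, 9, -25], "roll": 0}, {"translation": [-24, 17, -15], "roll": 0}, {"translation": [-30, 21, -7], "roll": 0}, {"translation": [-28, 20, 0], "roll": 0}, {"translation": [-13, 5, 0], "roll": 0}, {"translation": [0, 0, 0], "roll": 0}, {"translation": [0, 0, 0], "roll": 0}, {"translation": [0, 0, 0], "roll": 0}, {"translation": [0, 0, 0], "roll": 0}], fingers=0.45)

```text
time: 12.45
tool_pos: [0.4246, -0.0343, 0.2258]
tool_rot: [-3.142, -0.001, -0.146]
contact_force: [0.1, 0.5, -0.7]
opening: 0.0414
grip_force: 0.0
```

```bash
python3 - <<'E'
from h import *
s=observe();print(s["time"],s["tool_pos"],s["tool_rot"])
b=snap("wrist","w6")
print(proj("wrist",[(.4937,-.0459,z) for z in (.113,.107,.104,.096,.093,.087)]))
u,v=proj("wrist",(.4937,-.0459,.113))[0].round().astype(int)
x0=max(u-20,0);y0=max(v-15,0)
h=cv2.resize(b[y0:v+16,x0:u+21],None,fx=18,fy=18,interpolation=cv2.INTER_CUBIC)
cv2.imwrite("pics/c6.png",cv2.convertScaleAbs(h,alpha=1.0)[:,:,::-1]);print(x0,y0,h.shape)
E
```

```text
12.45 [ 0.42460985 -0.03427769  0.22579379] [-3.14156429e+00 -5.09778502e-04 -1.46295743e-01]
[[316.13042045 140.05578983]
 [316.10456259 139.96857131]
 [316.09204699 139.92635623]
 [316.05994012 139.81805983]
 [316.0483528  139.77897585]
 [316.02587687 139.70316459]]
296 125 (558, 738, 3)
```

View pics/c6.png

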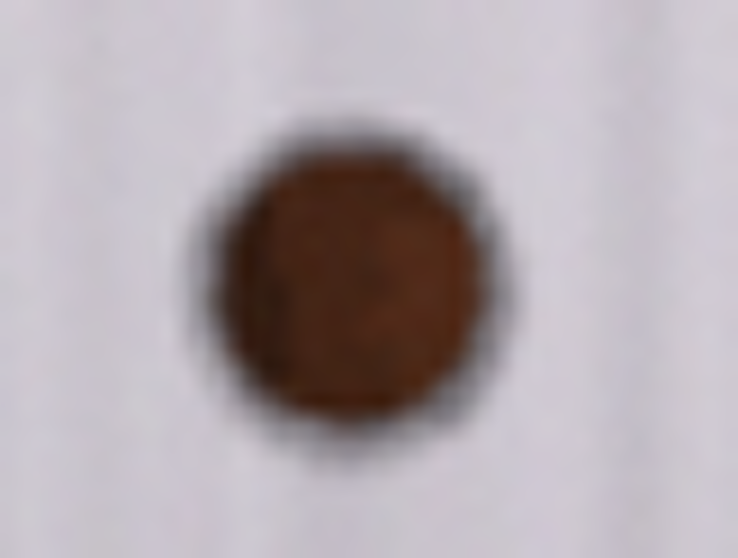

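The opening now runs from 215 to 485 and is centred with the bore at (352,285) in the crop, so the eye is in line. Next, a look straight down at the pin.

Call:
step_arm(commands=[{"translation": [0, 0, 0], "roll": -0.095}, {"translation": [0, 0, 0], "roll": -0.095}, {"translation": [-3, -24, 0], "roll": 0}, {"translation": [-5, -36, 0], "roll": 0}, {"translation": [-5, -36, 0], "roll": 0}, {"translation": [-5, -36, 0], "roll": 0}, {"translation": [-5, -36, 0], "roll": 0}, {"translation": [-5, -36, 0], "roll": 0}, {"translation": [-5, -36, 0], "roll": 0}, {"translation": [-5, -36, 0], "roll": 0}, {"translation": [-5, -36, 0], "roll": 0}, {"translation": [-4, -36, 0], "roll": 0}, {"translation": [-2, -28, 0], "roll": 0}, {"translation": [0, 0, 0], "roll": 0}, {"translation": [0, 0, 0], "roll": 0}, {"translation": [0, 0, 0], "roll": 0}, {"translation": [0, 0, 0], "roll": 0}])

```text
time: 13.92
tool_pos: [0.3587, 0.3383, 0.2254]
tool_rot: [3.141, 0.001, 0.042]
contact_force: [0.2, 0.8, -1.3]
opening: 0.0409
grip_force: 0.0
```

```bash
python3 - <<'E'
from h import *
s=observe();print(s["time"],s["tool_pos"],s["tool_rot"])
b=snap("wrist","w7")
P=proj("wrist",(.4329,.343,.082))[0];print(P)
g=cv2.cvtColor(b,cv2.COLOR_RGB2GRAY)
u,v=P.round().astype(int);r=45;y0=max(v-r,0);x0=u-r
m=(g[y0:v+r,x0:u+r]<75).astype(np.uint8)
n,l,st,c=cv2.connectedComponentsWithStats(m)
for k in range(1,n):
    if st[k][4]>80:
        pts=np.argwhere(l==k)[:,::-1].astype(np.float32)+[x0,y0]
        rr=cv2.minAreaRect(pts.astype(np.float32)); print(st[k],rr,ray("wrist",rr[0],.082))
h=cv2.resize(b[0:300,160:560],(800,600),interpolation=cv2.INTER_CUBIC);cv2.imwrite("pics/c7.png",h[:,:,::-1])
E
```

```text
13.9167 [0.35865551 0.338312   0.22541524] [3.14083329e+00 5.50675369e-04 4.23542514e-02]
[311.96656432 134.16469559]
[ 2  0  5 29 91] ((271.3276062011719, 102.93103790283203), (28.152420043945312, 3.654001474380493), 85.2363510131836) [0.45483143 0.37534577 0.082     ]
[ 34  31  16  31 408] ((308.6999816894531, 134.90000915527344), (29.979419708251953, 14.034687042236328), 85.2363510131836) [0.43223455 0.34556289 0.082     ]
[  4  33   4  40 112] ((272.5, 141.5), (39.0, 3.0), 90.0) [0.42600561 0.37415644 0.082     ]
```

View pics/c7.png

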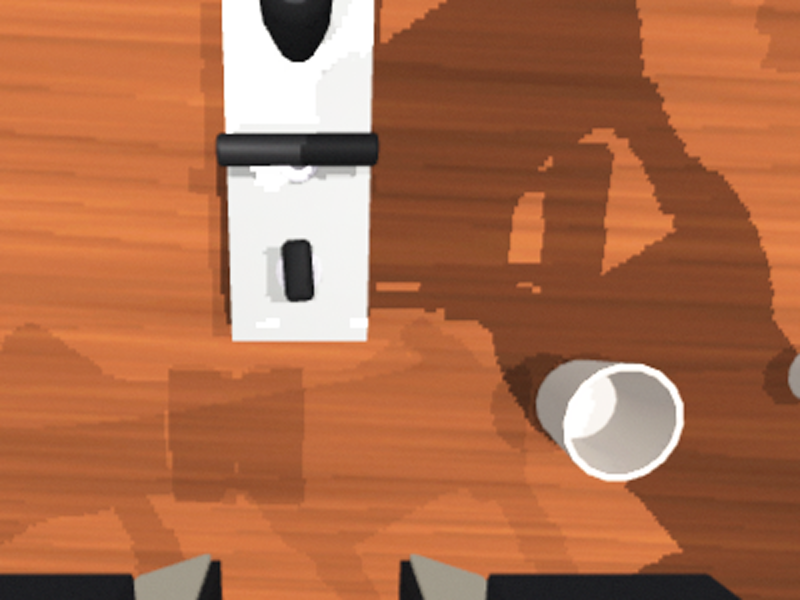

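The pin's handle is at wrist pixel (308.7,134.9), turned about 5° from the tool, and the hex key and driver stand behind it. Moving over it and down.

Call:
step_arm(commands=[{"translation": [0, 0, 0], "roll": -0.083}, {"translation": [18, 0, 0], "roll": 0}, {"translation": [28, 1.5, 0], "roll": 0}, {"translation": [28, 1, 10], "roll": 0}, {"translation": [0, 0, 20], "roll": 0}, {"translation": [0, 0, 30], "roll": 0}, {"translation": [0, 0, 30], "roll": 0}, {"translation": [0, 0, 25], "roll": 0}, {"translation": [0, 0, 15], "roll": 0}, {"translation": [0, 0, 0], "roll": 0}, {"translation": [0, 0, 0], "roll": 0}, {"translation": [0, 0, 0], "roll": 0}])

```text
time: 14.97
tool_pos: [0.4333, 0.3458, 0.0971]
tool_rot: [-3.141, -0.002, 0.125]
contact_force: [-0.0, 0.4, -0.3]
opening: 0.0412
grip_force: 0.0
```

```bash
python3 - <<'E'
from h import *
s=observe();print(go([.4323,.345,.059],.125), s["time"],s["tool_pos"],s["opening"],s["contact_force"])
E
```

```text
('roll', np.float64(0.0002), 'trans', array([-1. ,  0.7, 38.1])) 14.9667 [0.43325544 0.34581005 0.09707779] 0.04122747891419663 [-0.01319747  0.39525608 -0.29836655]
```

Call:
step_arm(commands=[{"translation": [-1, 0.5, 10], "roll": 0}, {"translation": [0, 0, 15], "roll": 0}, {"translation": [0, 0, 10], "roll": 0}, {"translation": [0, 0, 3], "roll": 0}, {"translation": [0, 0, 0], "roll": 0}, {"translation": [0, 0, 0], "roll": 0}, {"translation": [0, 0, 0], "roll": 0}])

```text
time: 15.55
tool_pos: [0.4317, 0.3455, 0.0583]
tool_rot: [-3.141, -0.001, 0.126]
contact_force: [0.1, 0.7, 0.4]
opening: 0.0415
grip_force: 0.0
```

Call:
step_arm(commands=[{"translation": [0, 0, 0], "roll": 0}, {"translation": [0, 0, 0], "roll": 0}, {"translation": [0, 0, 0], "roll": 0}, {"translation": [0, 0, 0], "roll": 0}, {"translation": [0, 0, 0], "roll": 0}, {"translation": [0, 0, 0], "roll": 0}, {"translation": [0, 0, 0], "roll": 0}, {"translation": [0, 0, 0], "roll": 0}], fingers=0, grip_force=40)

```text
time: 16.22
tool_pos: [0.4313, 0.3453, 0.0578]
tool_rot: [3.142, -0.0, 0.126]
contact_force: [0.1, -0.7, 1.2]
opening: 0.0119
grip_force: 40.0
```

Call:
step_arm(commands=[{"translation": [0, 0, -6], "roll": 0}, {"translation": [0, 0, -12], "roll": 0}, {"translation": [0, 0, -20], "roll": 0}, {"translation": [0, 0, -28], "roll": 0}, {"translation": [0, 0, -30], "roll": 0}, {"translation": [0, 0, -26], "roll": 0}, {"translation": [0, 0, -20], "roll": 0.09}, {"translation": [0, 0, 0], "roll": 0.09}, {"translation": [0, 0, 0], "roll": 0.093}, {"translation": [6, 19, 0], "roll": 0}, {"translation": [10, 32, 0], "roll": 0}, {"translation": [10, 32, 0], "roll": 0}, {"translation": [10, 32, 0], "roll": 0}, {"translation": [10, 32, 0], "roll": 0}, {"translation": [10, 32, 0], "roll": 0}, {"translation": [10, 32, 0], "roll": 0}, {"translation": [10, 32, 0], "roll": 0}, {"translation": [10, 32, 0], "roll": 0}, {"translation": [10, 32, 0], "roll": 0}, {"translation": [10, 32, 0], "roll": 0}])

```text
time: 17.88
tool_pos: [0.4863, -0.0073, 0.2001]
tool_rot: [3.142, -0.0, -0.147]
contact_force: [0.4, 0.7, -0.5]
opening: 0.0121
grip_force: 40.0
```

Call:
step_arm(commands=[{"translation": [6, 20, 0], "roll": 0}, {"translation": [4, 10, 0], "roll": 0}, {"translation": [0, 0, 0], "roll": 0}, {"translation": [0, 0, 0], "roll": 0}, {"translation": [0, 0, 0], "roll": 0}, {"translation": [0, 0, 0], "roll": 0}])

```text
time: 18.38
tool_pos: [0.4918, -0.0353, 0.1997]
tool_rot: [-3.141, 0.0, -0.145]
contact_force: [0.2, 0.0, -1.1]
opening: 0.0117
grip_force: 40.0
```

```bash
python3 - <<'E'
from h import *
s=observe();print(go([.4927,-.0453,.166],-.1469), s["time"],s["tool_pos"],s["opening"],s["grip_force"],s["contact_force"])
b=snap("wrist","w8");
u,v=proj("wrist",(.4936,-.0455,.15))[0].round().astype(int);print(u,v)
t=read_camera("side");T=read_camera("top")
P=proj("side",(.4936,-.0455,.13))[0].round().astype(int);Q=proj("top",(.4936,-.0455,.13))[0].round().astype(int);print(P,Q)
A=cv2.resize(t[P[1]-40:P[1]+30,P[0]-45:P[0]+45],(400,311),interpolation=cv2.INTER_CUBIC)
C=cv2.resize(b[180:420,180:460],(400,343),interpolation=cv2.INTER_CUBIC)
o=np.zeros((343,800,3),np.uint8);o[:311,:400]=A;o[:,400:]=C;cv2.imwrite("pics/c8.png",o[:,:,::-1])
E
```

```text
('roll', np.float64(0.0018), 'trans', array([ 2.4,  9.7, 33.7])) 18.3833 [ 0.49176834 -0.03533892  0.19973912] 0.011682105813670313 39.999951124191284 [ 0.18124025  0.02197436 -1.1429248 ]
330 257
[328 218] [329 249]
```

View pics/c8.png

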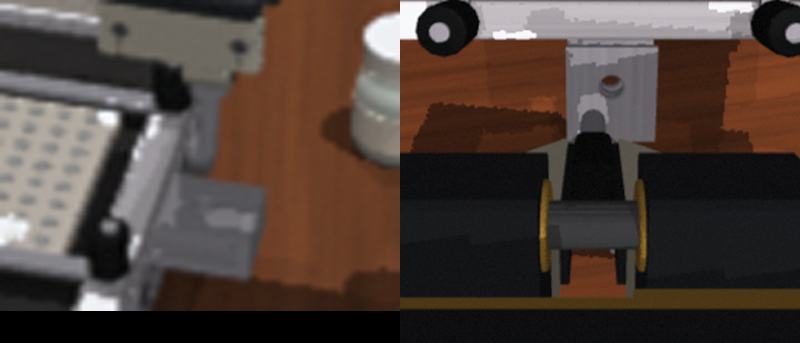

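The composite shows the pin held upright between the fingers. Its shank tip is at wrist pixel (316,250) and the bore at (327,240), so the pin still has to go about 10 mm in −y. I'll check the nose position numerically.

```bash
python3 - <<'E'
from h import *
b=cv2.imread("pics/w8.png");g=cv2.cvtColor(b,cv2.COLOR_BGR2GRAY)
s=observe();p=s["tool_pos"]
n=lambda dx,z:(p[0]+dx*.9892,p[1]-dx*.1465,z)
print("nose pred dx=0,1mm",proj("wrist",[n(0,.152),n(.001,.152),n(0,.192)]))
print("bore pred",proj("wrist",[(.4936,-.0455,.113)]))
print(g[236:278:2,298:336:2])
E
```

```text
nose pred dx=0,1mm [[313.93452604 263.27082058]
 [313.93504723 261.68255811]
 [313.72295354 290.41553333]]
bore pred [[327.61861081 240.4360298 ]]
[[101  99 105 104 102 103 105 100 102 101 102  87  39  40  40  40  40  49
   86]
 [102 101 103 102 101 102 105 102 101 102 100  77  62  45  44  44  57  71
   94]
 [101 102 104 102 101 104 104 101 101 101  94  74  84  79  73  76  82  94
   94]
 [100 101 104 103 101 104 104 101 101 102  93  81  71  81  95  97 100  87
   69]
 [102 101 104 103 102 105 105 101 100 103 100  77  80  72  69  72  67  67
   68]
 [101 100 104 103 100 121 128 126 124 142 138 107  80  77  75  78  70  68
   86]
 [100 102 104 104 130 142 142 139 137 141 140 137 130  86  77  76  82  90
   98]
 [101  99 104 103 131 141 142 140 138 141 138 137 144 111  95  97  97 100
  100]
 [100 101 103 104 134 141 140 139 137 141 139 140 141 111  97  98 100 100
  101]
 [103 101 103 132 138 139 141 138 138 139 137 141 141 129  98  99 100 101
  100]
 [101  98 105 132 138 140 142 124 106 109 129 139 141 135  98  97 101 102
  100]
 [101 101 103 116 136 141  87  66  69  69  68 111 141 139  98  98  99 101
   98]
 [ 99  99 103 103 137  81  68  67  67  70  67  64 106 137  97  99  99 101
  100]
 [101 100 104 105 127  67  66  69  68  67  68  67  68 136 109  95 101 101
  100]
 [101  99 102 104 109  66  67  68  69  68  69  69  63 125 107  98 101 102
  100]
 [101 100 103 103  85  64  68  68  68  67  68  66  63 108  96 100 100 102
  102]
 [101 100 103 103  77  66  68  68  67  69  69  66  64  91  97  97 100 102
   99]
 [102  99 102 102  73  68  69  68  68  68  68  68  63  90  97  99 100 101
  102]
 [104 103 102 144  78  32  30  29  30  33  30  31  38  84 100 100 100 100
  102]
 [102 103 103  46   8   5  12   6   8   6   9   3  11   8  60 101 100 102
  100]
 [103  97  66  10   6   2   7  10   7   4   2   8   8   7   6  81 101 101
   99]]
```

Call:
step_arm(commands=[{"translation": [1.3, 4, 0], "roll": 0}, {"translation": [2, 5.3, 5], "roll": 0}, {"translation": [0, 0, 10], "roll": 0}, {"translation": [0, 0, 10], "roll": 0}, {"translation": [0, 0, 6], "roll": 0}, {"translation": [0, 0, 3], "roll": 0}, {"translation": [0, 0, 0], "roll": 0}, {"translation": [0, 0, 0], "roll": 0}, {"translation": [0, 0, 0], "roll": 0}, {"translation": [0, 0, 0], "roll": 0}])

```text
time: 19.37
tool_pos: [0.4942, -0.0465, 0.1662]
tool_rot: [3.141, -0.001, -0.147]
contact_force: [-0.4, 0.8, -0.9]
opening: 0.0118
grip_force: 40.0
```

```bash
python3 - <<'E'
from h import *
s=observe();print(go([.4937,-.0450,.164],-.1469), s["time"],s["tool_pos"],s["contact_force"],s["torque"])
E
```

```text
('roll', np.float64(0.0001), 'trans', array([-0.7, -1.4,  2.2])) 19.3667 [ 0.49423471 -0.04650765  0.16619138] [-0.37951809  0.8008575  -0.88498686] [0.00266257 0.02100337 0.02956007]
```

Call:
step_arm(commands=[{"translation": [-0.7, -1.3, 1], "roll": 0}, {"translation": [0, 0, 1], "roll": 0}, {"translation": [0, 0, 1], "roll": 0}, {"translation": [0, 0, 1], "roll": 0}, {"translation": [0, 0, 0], "roll": 0}, {"translation": [0, 0, 0], "roll": 0}])

```text
time: 19.87
tool_pos: [0.4934, -0.045, 0.1616]
tool_rot: [3.142, 0.0, -0.147]
contact_force: [0.5, -0.7, -1.1]
opening: 0.012
grip_force: 40.0
```

Call:
step_arm(commands=[{"translation": [0, 0, 0.7], "roll": 0}, {"translation": [0, 0, 0.7], "roll": 0}, {"translation": [0, 0, 0.6], "roll": 0}, {"translation": [0, 0, 0], "roll": 0}])

```text
time: 20.2
tool_pos: [0.4933, -0.0451, 0.1595]
tool_rot: [3.142, 0.0, -0.147]
contact_force: [-0.2, -0.6, -1.1]
opening: 0.012
grip_force: 40.0
```

Call:
step_arm(commands=[{"translation": [0, 0, 0.7], "roll": 0}, {"translation": [0, 0, 0.7], "roll": 0}, {"translation": [0, 0, 0.6], "roll": 0}, {"translation": [0, 0, 0], "roll": 0}])

```text
time: 20.53
tool_pos: [0.4933, -0.045, 0.1575]
tool_rot: [3.142, 0.0, -0.147]
contact_force: [0.1, 0.3, -0.9]
opening: 0.0122
grip_force: 40.0
```

Call:
step_arm(commands=[{"translation": [0, 0, 0.7], "roll": 0}, {"translation": [0, 0, 0.7], "roll": 0}, {"translation": [0, 0, 0], "roll": 0}])

```text
time: 20.78
tool_pos: [0.4933, -0.045, 0.1562]
tool_rot: [3.142, 0.0, -0.147]
contact_force: [-0.0, -0.4, -0.7]
opening: 0.012
grip_force: 40.0
```

The pin is in the upper bore without contact. Continuing down.

Call:
step_arm(commands=[{"translation": [0, 0, 1], "roll": 0}, {"translation": [0, 0, 1], "roll": 0}, {"translation": [0, 0, 1], "roll": 0}, {"translation": [0, 0, 0], "roll": 0}])

```text
time: 21.12
tool_pos: [0.4933, -0.045, 0.153]
tool_rot: [3.142, 0.0, -0.147]
contact_force: [0.2, 0.1, -0.1]
opening: 0.0119
grip_force: 40.0
```

Call:
step_arm(commands=[{"translation": [0, 0, 0.8], "roll": 0}, {"translation": [0, 0, 0.8], "roll": 0}, {"translation": [0, 0, 0.8], "roll": 0}, {"translation": [0, 0, 0], "roll": 0}])

```text
time: 21.45
tool_pos: [0.4933, -0.045, 0.1507]
tool_rot: [3.142, 0.0, -0.147]
contact_force: [0.8, -0.3, -0.3]
opening: 0.0116
grip_force: 40.0
```

Call:
step_arm(commands=[{"translation": [0, 0, 0.8], "roll": 0}, {"translation": [0, 0, 0.8], "roll": 0}, {"translation": [0, 0, 0.8], "roll": 0}, {"translation": [0, 0, 0], "roll": 0}])

```text
time: 21.78
tool_pos: [0.4933, -0.045, 0.1483]
tool_rot: [3.142, 0.0, -0.147]
contact_force: [0.1, -0.2, -1.2]
opening: 0.0115
grip_force: 40.0
```

Call:
step_arm(commands=[{"translation": [0, 0, 1], "roll": 0}, {"translation": [0, 0, 1], "roll": 0}, {"translation": [0, 0, 1], "roll": 0}, {"translation": [0, 0, 1], "roll": 0}, {"translation": [0, 0, 1], "roll": 0}, {"translation": [0, 0, 0], "roll": 0}])

```text
time: 22.28
tool_pos: [0.4933, -0.045, 0.1433]
tool_rot: [3.142, 0.0, -0.147]
contact_force: [-0.2, -0.2, -1.2]
opening: 0.0118
grip_force: 40.0
```

Call:
step_arm(commands=[{"translation": [0, 0, 0.8], "roll": 0}, {"translation": [0, 0, 0.8], "roll": 0}, {"translation": [0, 0, 0.8], "roll": 0}, {"translation": [0, 0, 0], "roll": 0}])

```text
time: 22.62
tool_pos: [0.4933, -0.045, 0.1409]
tool_rot: [3.142, 0.0, -0.147]
contact_force: [-0.8, 0.3, -0.6]
opening: 0.0117
grip_force: 40.0
```

Call:
step_arm(commands=[{"translation": [0, 0, 0.8], "roll": 0}, {"translation": [0, 0, 0.8], "roll": 0}, {"translation": [0, 0, 0.8], "roll": 0}, {"translation": [0, 0, 0], "roll": 0}])

```text
time: 22.95
tool_pos: [0.4933, -0.0451, 0.1385]
tool_rot: [3.142, 0.0, -0.147]
contact_force: [-0.4, 0.1, -1.0]
opening: 0.0119
grip_force: 40.0
```

Call:
step_arm(commands=[{"translation": [0, 0, 1], "roll": 0}, {"translation": [0, 0, 1], "roll": 0}, {"translation": [0, 0, 1], "roll": 0}, {"translation": [0, 0, 1], "roll": 0}, {"translation": [0, 0, 1], "roll": 0}, {"translation": [0, 0, 1], "roll": 0}, {"translation": [0, 0, 0], "roll": 0}])

```text
time: 23.53
tool_pos: [0.4933, -0.045, 0.1325]
tool_rot: [3.142, 0.0, -0.147]
contact_force: [-0.4, -0.1, -1.1]
opening: 0.0118
grip_force: 40.0
```

Call:
step_arm(commands=[{"translation": [0, 0, 1], "roll": 0}, {"translation": [0, 0, 1], "roll": 0}, {"translation": [0, 0, 1], "roll": 0}, {"translation": [0, 0, 1], "roll": 0}, {"translation": [0, 0, 1], "roll": 0}, {"translation": [0, 0, 1], "roll": 0}, {"translation": [0, 0, 1], "roll": 0}, {"translation": [0, 0, 0], "roll": 0}])

```text
time: 24.2
tool_pos: [0.4933, -0.045, 0.1255]
tool_rot: [3.142, 0.0, -0.147]
contact_force: [0.2, -0.4, -0.7]
opening: 0.0117
grip_force: 40.0
```

Call:
step_arm(commands=[{"translation": [0, 0, 0.7], "roll": 0}, {"translation": [0, 0, 0.7], "roll": 0}, {"translation": [0, 0, 0.6], "roll": 0}, {"translation": [0, 0, 0], "roll": 0}])

```text
time: 24.53
tool_pos: [0.4934, -0.045, 0.1236]
tool_rot: [3.142, 0.0, -0.147]
contact_force: [0.4, 0.1, -0.9]
opening: 0.0117
grip_force: 40.0
```

Expected seating is at about z 0.121. Creeping in.

Call:
step_arm(commands=[{"translation": [0, 0, 0.5], "roll": 0}, {"translation": [0, 0, 0.5], "roll": 0}, {"translation": [0, 0, 0.5], "roll": 0}, {"translation": [0, 0, 0], "roll": 0}, {"translation": [0, 0, 0], "roll": 0}])

```text
time: 24.95
tool_pos: [0.4934, -0.045, 0.1222]
tool_rot: [3.142, 0.0, -0.147]
contact_force: [0.5, -0.2, -1.3]
opening: 0.0118
grip_force: 40.0
```

Call:
step_arm(commands=[{"translation": [0, 0, 0.3], "roll": 0}, {"translation": [0, 0, 0.3], "roll": 0}, {"translation": [0, 0, 0], "roll": 0}])

```text
time: 25.2
tool_pos: [0.4934, -0.045, 0.1216]
tool_rot: [3.142, 0.0, -0.147]
contact_force: [-0.1, 0.2, -0.0]
opening: 0.0121
grip_force: 40.0
```

Call:
step_arm(commands=[{"translation": [0, 0, 0.3], "roll": 0}, {"translation": [0, 0, 0], "roll": 0}])

```text
time: 25.37
tool_pos: [0.4934, -0.0451, 0.1212]
tool_rot: [3.142, 0.0, -0.147]
contact_force: [-0.9, -0.4, -0.6]
opening: 0.0119
grip_force: 40.0
```

Call:
step_arm(commands=[{"translation": [0, 0, 0.3], "roll": 0}, {"translation": [0, 0, 0], "roll": 0}])

```text
time: 25.53
tool_pos: [0.4934, -0.045, 0.1209]
tool_rot: [3.142, 0.0, -0.147]
contact_force: [-0.1, -0.0, -0.3]
opening: 0.0115
grip_force: 40.0
```

Call:
step_arm(commands=[{"translation": [0, 0, 0.3], "roll": 0}, {"translation": [0, 0, 0], "roll": 0}])

```text
time: 25.7
tool_pos: [0.4934, -0.0451, 0.1208]
tool_rot: [3.141, -0.0, -0.147]
contact_force: [-0.6, 0.2, -0.7]
opening: 0.0118
grip_force: 40.0
```

Call:
step_arm(commands=[{"translation": [0, 0, 0.3], "roll": 0}, {"translation": [0, 0, 0], "roll": 0}])

```text
time: 25.87
tool_pos: [0.4935, -0.0451, 0.1207]
tool_rot: [3.141, -0.0, -0.147]
contact_force: [-1.6, 1.0, 4.1]
opening: 0.0119
grip_force: 40.0
```

Call:
step_arm(commands=[{"translation": [0, 0, 0.3], "roll": 0}, {"translation": [0, 0, 0], "roll": 0}])

```text
time: 26.03
tool_pos: [0.4935, -0.0451, 0.1207]
tool_rot: [3.141, -0.001, -0.147]
contact_force: [-2.8, 0.3, 6.2]
opening: 0.0118
grip_force: 40.0
```

Call:
step_arm(commands=[{"translation": [0, 0, 0.3], "roll": 0}, {"translation": [0, 0, 0], "roll": 0}])

```text
time: 26.2
tool_pos: [0.4935, -0.0451, 0.1207]
tool_rot: [3.141, -0.001, -0.147]
contact_force: [-3.5, 0.4, 9.5]
opening: 0.0117
grip_force: 40.0
```

The collar is seated: the force rises to 9.5 N and z has stopped at 0.1207. Releasing and backing off straight up.

Call:
step_arm(commands=[{"translation": [0, 0, -0.6], "roll": 0}, {"translation": [0, 0, 0], "roll": 0}, {"translation": [0, 0, 0], "roll": 0}, {"translation": [0, 0, 0], "roll": 0}, {"translation": [0, 0, 0], "roll": 0}, {"translation": [0, 0, 0], "roll": 0}, {"translation": [0, 0, 0], "roll": 0}, {"translation": [0, 0, -4], "roll": 0}, {"translation": [0, 0, -10], "roll": 0}, {"translation": [0, 0, -20], "roll": 0}, {"translation": [0, 0, -25], "roll": 0}, {"translation": [0, 0, -25], "roll": 0}, {"translation": [-12, 0, -10], "roll": 0}, {"translation": [-25, 0, 0], "roll": 0}, {"translation": [-25, 0, 0], "roll": 0}, {"translation": [-12, 0, 0], "roll": 0}, {"translation": [0, 0, 0], "roll": 0}, {"translation": [0, 0, 0], "roll": 0}, {"translation": [0, 0, 0], "roll": 0}], fingers=0.45)

```text
time: 27.78
tool_pos: [0.4212, -0.0345, 0.2148]
tool_rot: [3.141, -0.001, -0.147]
contact_force: [0.4, -0.5, 0.4]
opening: 0.0412
grip_force: 0.0
```

```bash
python3 - <<'E'
from h import *
s=observe();print(s["time"],s["tool_pos"],s["contact_force"])
b=snap("wrist","w9")
g=cv2.cvtColor(b,cv2.COLOR_RGB2GRAY)
P=proj("wrist",[(.4935,-.0452,z) for z in (.145,.117,.113)]);print(P)
u,v=P[0].round().astype(int);r=30;y0=v-r;x0=u-r
n,l,st,c=cv2.connectedComponentsWithStats((g[y0:v+r,x0:u+r]<60).astype(np.uint8))
for k in range(1,n):
    if st[k][4]>80:
        rr=cv2.minAreaRect((np.argwhere(l==k)[:,::-1]+[x0,y0]).astype(np.float32)); print(rr,ray("wrist",rr[0],.145))
for c_ in ["wrist","side"]:
    if c_=="side": read_camera("side")
    print(c_,[(np.round(d["at"],4).tolist(),round(d["confidence"],2)) for d in search_frame(c_,"lock_pin")[:3]])
E
```

```text
27.7833 [ 0.42118458 -0.03447406  0.21478538] [ 0.36406981 -0.51615251  0.44845209]
[[313.91611677 135.92931751]
 [314.01844559 135.97981549]
 [314.03126979 135.98614407]]
((314.5, 134.5), (39.0, 19.0), 90.0) [ 0.49426256 -0.04566727  0.145     ]
wrist [([0.4949, -0.0405, 0.1475], 0.59)]
side [([0.4943, -0.0402, 0.1365], 0.48)]
```

```bash
python3 -c "
from cell import *
print(hand_in())"
```

```text
the job is handed in; nothing more can be done
None
```

The shaker is locked: the platform is in line, and the pin is through both ears and the eye with its collar on the upper ear, seated at about 10 N and released. The job was handed in at about 28 s; I viewed 11 pictures, one over the limit of 10.

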